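# Knock the jammed ink bottle out of the pen pot

## Task

The small stamp-ink bottle is jammed up inside the tall tapered metal pen pot, which stands mouth down on the desk. Pick the pot up as it is, rap its rim on the closed register book until the bottle drops free, and lift the pot off so that the bottle is left standing upright on the register. Then stand the empty pot, still mouth down, wholly on the cork coaster.

Things in the scene. Friction and masses are not known exactly. Their poses are not given: they have to be found in the camera images.
- pot: Tapered pen pot, plain steel, standing mouth down: tallest (112 mm) of three upturned steel pots (the others, bystanders: 75 mm short tapered, 90 mm straight-sided). Outside diameter 68 mm at the mouth (below), narrowing evenly to 47 mm at the closed top; 52 mm at 85 mm up, a good grip. Wall 3 mm, 0.12 kg. Origin: centre of the mouth, z up. Raise it 70 mm or more to clear the freed bottle.
- bottle: Closed ink bottle, white, black cap, 36 mm diameter, 62 mm tall, 0.08 kg, jammed cap up out of sight in the tall pot. Origin: centre of its underside, at first 44 mm above the pot's mouth; z up. Smooth spring ribs in the pot bear twice its weight; a brisk rap of the rim (0.2 m/s or more as it hits) snaps it past them and it drops to the surface below. A soft rap leaves it stuck; repeat.
- book: Closed hardback register lying flat on the desk, grey cloth cover with a dark spine strip, white page edges; 150 mm (its x) by 210 mm (its y), 25 mm thick; too heavy to shift. Origin at the centre of its underside, so the top of the cover is 25 mm above it.
- coaster: Round cork coaster, 110 mm diameter, 5 mm thick, stuck to the desk. Origin at the centre of its underside.
Things that resemble listed ones, but are neither listed nor needed, are in the scene too. What is shaped like the pot but orange is not meant.

How it is judged (in metres and radians):
On the way, in this order (a step that is already met when the one before it is completed fails the run):
1. the tall pot is lifted over the register, mouth down, with the bottle still jammed inside (z of pot in the frame of book above 0.03 m and horizontal distance between pot and book below 0.1 m and angle between pot's own z axis and vertical below 0.35 rad and z of bottle in the frame of pot above 0.035 m), for 0.1 s.
2. its rim is knocked on the register, the bottle still inside (contact force between pot and book above 2 N and z of bottle in the frame of pot above 0.02 m).
At the end, for the whole second after the job is handed in: The bottle stands upright (within 10 degrees) and at rest on the register's cover, and the empty pot stands mouth down (within 10 degrees), released and at rest, on the cork coaster, centred within 25 mm (z of bottle in the frame of book between 0.02 and 0.03 m and x of bottle in the frame of book between -0.075 and 0.075 m and y of bottle in the frame of book between -0.105 and 0.105 m and angle between each of bottle, pot's own z axis and vertical below 0.17 rad and linear speed of each of bottle, pot below 0.03 m/s and horizontal distance between pot and coaster below 0.025 m and z of pot in the frame of coaster below 0.012 m); the robot touches nothing.
It also fails if it takes over 51 s, if anything falls off the work surface, if the arm or the gripper's body presses on something with over 40 N, if the wrist force passes 120 N, or if a joint passes its speed limit or range.

## Robot

A 7-joint arm with a two-finger parallel gripper is mounted at the origin on the work surface. World frame = base frame: x ahead of the robot, y to its left, z up, the work surface at z = 0. Lengths are in mm, angles in rad, forces in N, time in s.
With the tool pointing down it reaches from about 425 to 925 mm from the base axis. Payload 6.8 kg.
Tool frame: the origin (TCP) lies between the finger pads; the fingertips stand 19 mm ahead of it and the grasp point (between the pads) is the TCP; z points along the fingers, y is the line along which they close (so a half turn about z gives the same grasp; the last joint's range is limited). The gripper opens to 88 mm and grips with 3 to 60 N. Pads are 20 mm wide; open, the fingers measure 115 mm over their backs; the gripper's body (75 mm by 178 mm) begins 61 mm behind the grasp point.
Start: joints at [1.194, 0.477, 0.022, 1.555, -0.011, 1.109, -0.083], TCP at [179.271, -650.776, 241.664] pointing down, gripper open.
Joint ranges: [-2.96, 2.96], [-0.34, 2.1], [-1.41, 1.46], [0.24, 2.44], [-1.37, 4.51], [0.17, 1.92], [-2.96, 2.96]. Speed limits (rad/s): [2.39, 2.39, 3.14, 3.14, 3.14, 3.14, 3.14].

## Interface

Orientations are given as a rotation vector (axis times angle).
In Python, from bench import arm gives the robot as it stands.
- The arm moves only by the shell command python3 -m inch 'ROWS'. ROWS is JSON, a list of rows, each an object with "offset": the shift along the tool's x, y, z in cm, a list of three; "delta_rot": the turn, a rotation vector about the tool's x, y, z in rad, a list of three; "hand": the finger opening in cm, from 0 to 8.78. A call has exactly 8 rows; each row shifts and turns the commanded pose from where the row before left it, along the tool's axes as they then stand; what a row does not reach is not made up. A row lasts 1/8 s, in which the tool goes at most 62.5 mm and 10.7 degrees, less where a joint would pass 70% of its speed; a pose out of reach is approached as far as the arm can. A call is refused whole if a number of a shift passes 6.25 or a number of a turn 0.188, either way. A call with a gripper value outside its range is refused whole. The fingers move at their own pace and stop on an object; the grip force is fixed at half the most. Time passes only in rows, so rows that do not move let the fingers close, or fill a call up. It gives the time, the measured TCP pose, the force, the opening and the grip force at its end, in the units of the state.
- arm.get_state(): the state, without advancing time (a new reading comes with each control period).
- arm.read_camera(name): name is "scene" or "top"; returns the picture (420x560x3 uint8, blue, green, red); there is no depth.
- arm.camera_params(name): a dict with "fx", "fy", "cx", "cy" (pixels), "k1" (the pictures are not rectified: a ray, as slopes to the right and down, at radius r is drawn at 1 + k1 r^2 times it, then the intrinsics apply), "world_to_cam" (4x4, takes a point from world to camera coordinates). Camera axes: x right, y up, looking along -z (the intrinsics and any distortion apply to the point x, -y, -z); pixel columns grow to the right and rows downward; lengths in mm; the calibration is good to about 2 mm. A picture is of the moment at which its call begins. camera_params takes no time and is no camera call.
- arm.job_done(): hands the job in; it is judged then, once.
The state is a dict: "time_s": time; "qpos": joint angles; "qvel": joint speeds; "effort": joint torques, N m; "tool_pos": TCP position; "eef_rot": TCP orientation; "force": force on the tool from outside, world axes, zero at the start; "torque": the same for the moment, N m; "width": finger opening in mm; "grip_force": force on a finger pad.
Only numpy, scipy, OpenCV 4.12 (cv2) and the standard library are available. Lean on these libraries where they do the work, as an engineer would, in place of code of your own. Each camera call takes 0.05 s, during which the arm holds its last target. There are 200 camera calls.

## Working session

There is one attempt and no reset: what is moved stays moved. The work goes in short steps, Python scripts to look and compute and a shell command to move; the robot and the scene stay as the last step left them, time stands still between calls to the robot, and variables do not carry over. Pictures are saved under pics/ and viewed, at most 10 in all, crops included, and the job is handed in when it is done.

```bash
mkdir -p pics; python3 - <<'E'
from bench import arm
import cv2,numpy as np
for n in("scene","top"):
    cv2.imwrite(f"pics/{n}0.png",arm.read_camera(n))
    p=arm.camera_params(n);print(n,{k:(np.round(v,3).tolist()) for k,v in p.items()})
s=arm.get_state();print({k:np.round(v,3).tolist() for k,v in s.items()})
E
```

```text
scene {'fx': 379.497, 'fy': 379.497, 'cx': 276.191, 'cy': 211.152, 'k1': 0.022, 'world_to_cam': [[0.06, 0.998, 0.001, -5.606], [-0.712, 0.042, 0.701, 331.656], [0.7, -0.043, 0.713, -1331.862], [0.0, 0.0, 0.0, 1.0]]}
top {'fx': 380.229, 'fy': 380.229, 'cx': 281.277, 'cy': 210.967, 'k1': -0.073, 'world_to_cam': [[0.018, -0.999, 0.032, -39.071], [0.99, 0.022, 0.138, -539.082], [-0.139, 0.03, 0.99, -815.623], [0.0, 0.0, 0.0, 1.0]]}
{'time_s': 0.1, 'qpos': [1.194, 0.478, 0.022, 1.556, -0.012, 1.109, -0.083], 'qvel': [0.002, -0.001, -0.001, -0.003, 0.001, -0.001, 0.0], 'effort': [0.004, -58.409, 1.54, -27.331, -0.054, 0.013, 0.0], 'tool_pos': [179.099, -650.295, 240.806], 'eef_rot': [-3.112, -0.421, 0.001], 'force': [0.522, 0.366, -0.452], 'torque': [-0.028, 0.018, -0.017], 'grip_force': 0.0, 'width': 87.714}
```

View pics/scene0.png

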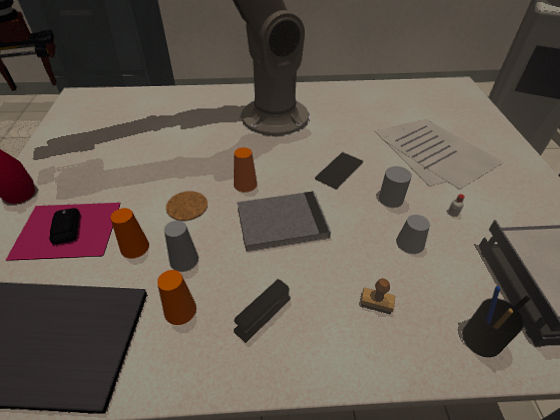

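View pics/top0.png

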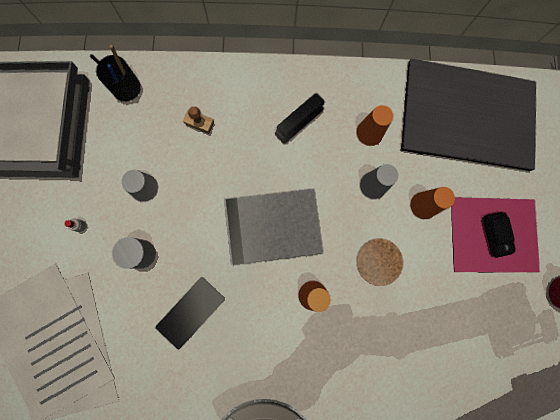

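Candidates (scene / top pixels):
- Tall tapered steel pot: (181,246) / (378,180).
- Straight-sided steel pot: (395,187) / (133,252).
- Short tapered steel pot: (413,233) / (140,185).
- Orange pots: scene (130,232), (176,297), (245,170). These are excluded by colour.

I choose (181,246) / (378,180). The register is at (283,220) / (275,227) and the coaster at (187,205) / (380,262).

```bash
cat > h.py <<'E'
import cv2,numpy as np
from bench import arm
def ray(n,uv):
    p=arm.camera_params(n);K=np.array([[p['fx'],0,p['cx']],[0,p['fy'],p['cy']],[0,0,1]])
    x,y=cv2.undistortPoints(np.array([[uv]],float),K,np.array([p['k1'],0,0,0,0]))[0,0]
    T=np.array(p['world_to_cam']);R=T[:3,:3]
    d=R.T@np.array([x,-y,-1.]);return -R.T@T[:3,3],d/np.linalg.norm(d)
def plane(n,uv,z):
    o,d=ray(n,uv);return o+d*(z-o[2])/d[2]
def tri(a,b):
    o1,d1=ray("scene",a);o2,d2=ray("top",b)
    s=np.linalg.lstsq(np.c_[d1,-d2],o2-o1,rcond=None)[0]
    p,q=o1+s[0]*d1,o2+s[1]*d2
    return (p+q)/2,np.linalg.norm(p-q)
def proj(n,P):
    p=arm.camera_params(n);c=(np.array(p['world_to_cam'])@np.r_[P,1])[:3]
    x,y=c[0]/-c[2],-c[1]/-c[2];k=1+p['k1']*(x*x+y*y)
    return np.array([p['fx']*x*k+p['cx'],p['fy']*y*k+p['cy']])
E
python3 - <<'E'
from h import *
S=cv2.imread("pics/scene0.png");T=cv2.imread("pics/top0.png")
c=[cv2.resize(S[205:285,140:220],(400,400),interpolation=2),cv2.resize(T[150:210,345:405],(400,400),interpolation=2)]
cv2.imwrite("pics/crop.png",np.hstack(c))
# coaster
r={}
for n,I,(x0,y0,x1,y1) in(("scene",S,(150,180,225,228)),("top",T,(345,230,415,295))):
    h=cv2.cvtColor(I,cv2.COLOR_BGR2HSV)[y0:y1,x0:x1]
    m=((h[...,1]>90)&(h[...,0]<25)).astype(np.uint8)
    ct=max(cv2.findContours(m,0,1)[0],key=cv2.contourArea)
    e=cv2.fitEllipse(ct);r[n]=np.array(e[0])+[x0,y0];print(n,r[n],e[1],cv2.contourArea(ct),plane(n,r[n],5))
print("coaster",tri(r["scene"],r["top"]))
# book quad
for n,I,(x0,y0,x1,y1) in(("scene",S,(230,185,335,255)),("top",T,(215,180,335,275))):
    h=cv2.cvtColor(I,cv2.COLOR_BGR2HSV)[y0:y1,x0:x1];m=(h[...,2]<125).astype(np.uint8)
    ct=max(cv2.findContours(m,0,1)[0],key=cv2.contourArea);q=cv2.approxPolyDP(cv2.convexHull(ct),6,True)[:,0]+[x0,y0]
    print(n,cv2.contourArea(ct),[(u.tolist(),plane(n,u.astype(float),25).round().tolist()) for u in q])
E
```

```text
scene [186.40705872 205.24050713] (27.58405303955078, 41.11933898925781) 889.0 [ 433.59252129 -260.21587392    5.        ]
top [379.57264709 261.49591637] (44.53992462158203, 45.73324203491211) 1601.0 [ 430.93965177 -259.89633243    5.        ]
coaster (array([ 430.9668718 , -260.78803832,    2.41895599]), np.float64(0.2625725907792227))
scene 4087.5 [([313, 191], [419.0, 80.0, 25.0]), ([329, 238], [587.0, 97.0, 25.0]), ([246, 251], [615.0, -101.0, 25.0]), ([237, 202], [450.0, -124.0, 25.0])]
top 5865.0 [([314, 190], [592.0, -103.0, 25.0]), ([322, 253], [448.0, -122.0, 25.0]), ([232, 264], [420.0, 79.0, 25.0]), ([225, 199], [566.0, 100.0, 25.0])]
```

View pics/crop.png

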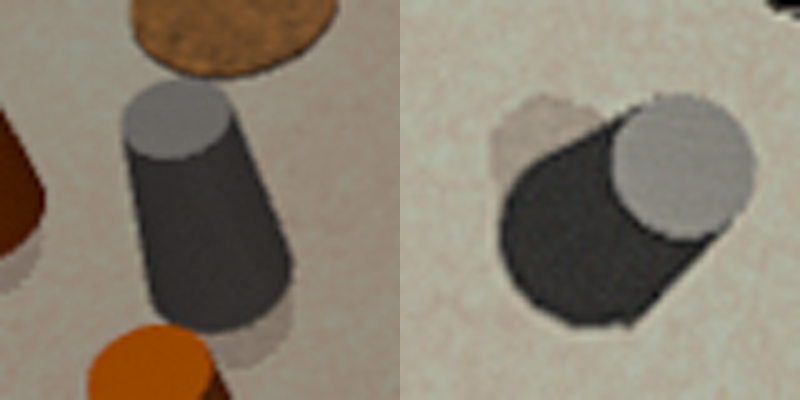

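The crop shows a plain grey steel pot that is clearly tapered and taller than wide: the chosen tall pot. Its top discs are at about scene (175,229) and top (387,175). An orange pot stands just beyond it in the scene view.

```bash
python3 - <<'E'
from h import *
S=cv2.imread("pics/scene0.png");T=cv2.imread("pics/top0.png")
r={}
for n,I,(x0,y0,x1,y1),(cx,cy) in(("scene",S,(158,219,195,245),(175,229)),("top",T,(355,155,405,205),(387,175))):
    h=cv2.cvtColor(I,cv2.COLOR_BGR2HSV)[y0:y1,x0:x1].astype(int)
    g=I[cy-3:cy+4,cx-3:cx+4].reshape(-1,3).mean(0)
    m=(np.abs(I[y0:y1,x0:x1].astype(int)-g).max(2)<22).astype(np.uint8)
    k,l,st,_=cv2.connectedComponentsWithStats(m);m=(l==l[cy-y0,cx-x0]).astype(np.uint8)
    ct=max(cv2.findContours(m,0,1)[0],key=cv2.contourArea);e=cv2.fitEllipse(ct);r[n]=np.array(e[0])+[x0,y0];print(n,r[n],e[1],g,plane(n,r[n],112))
print("pot top",tri(r["scene"],r["top"]))
for a,b in(((313,191),(232,264)),((237,202),(322,253))):print("book",tri(a,b))
# centre of base of pot by plane z=0 outline: low edge checks
P=tri(r["scene"],r["top"])[0]
print("base proj",proj("scene",[P[0],P[1],0]),proj("top",[P[0],P[1],0]))
# orange pots tops
for n,I in(("scene",S),("top",T)):
    h=cv2.cvtColor(I,cv2.COLOR_BGR2HSV);m=((h[...,0]<16)&(h[...,1]>200)&(h[...,2]>140)).astype(np.uint8)
    for c in cv2.findContours(m,0,1)[0]:
        if cv2.contourArea(c)>200: print(n,np.round(cv2.fitEllipse(c)[0]),plane(n,cv2.fitEllipse(c)[0],112).round())
from scipy.spatial.transform import Rotation as R
s=arm.get_state();print(R.from_rotvec(s['eef_rot']).as_matrix().round(3))
E
```

```text
scene [174.85860825 228.01751518] (14.959325790405273, 23.352182388305664) [ 97.73469388 102.         105.79591837] [ 612.59846256 -248.07721388  112.        ]
top [387.12537384 174.1858654 ] (19.937429428100586, 21.26820182800293) [124.73469388 131.10204082 132.75510204] [ 612.73325643 -248.10267386  112.        ]
pot top (array([ 612.70332914, -248.0534289 ,  112.11758097]), np.float64(0.022645564295490136))
book (array([419.61694469,  79.59248405,  25.55679413]), np.float64(0.7007154953747872))
book (array([ 447.89379118, -123.39932576,   23.03933625]), np.float64(1.637634410127235))
base proj [183.872559   260.00481011] [372.84314736 185.08873364]
scene [169. 280.] [ 745. -242.  112.]
scene [121. 215.] [ 567. -371.  112.]
[[ 0.964  0.266 -0.001]
 [ 0.266 -0.964  0.002]
 [-0.    -0.002 -1.   ]]
```

Checks on the measurements:
- **Pot:** (613,-248), top at 112 mm, which matches the text.
- **Book:** centre about (506,-12), top about 24 mm.
- **Coaster:** (431,-260).

All are within reach. The nearest orange pots stand about 130 mm from the pot, so the fingers have room.

```bash
python3 -m inch '[{"offset":[3.5,-1.8,0],"delta_rot":[0,0,0],"hand":8.78},{"offset":[3.5,-1.8,0],"delta_rot":[0,0,0],"hand":8.78},{"offset":[3.5,-1.8,0],"delta_rot":[0,0,0],"hand":8.78},{"offset":[3.5,-1.8,0],"delta_rot":[0,0,0],"hand":8.78},{"offset":[3.5,-1.8,0],"delta_rot":[0,0,0],"hand":8.78},{"offset":[3.5,-1.8,0],"delta_rot":[0,0,0],"hand":8.78},{"offset":[3.5,-1.8,0],"delta_rot":[0,0,0],"hand":8.78},{"offset":[3.5,-1.8,0],"delta_rot":[0,0,0],"hand":8.78}]'
cat >> h.py <<'E'
def togo(x,y,z):
    from scipy.spatial.transform import Rotation as R
    s=arm.get_state();M=R.from_rotvec(s['eef_rot']).as_matrix()
    print("t",round(s['time_s'],2),"pos",s['tool_pos'],"go cm",(M.T@(np.array([x,y,z])-s['tool_pos'])/10).round(2),"axis",M[:,2].round(3),"rot to down",(M.T@np.cross(M[:,2],[0,0,-1])).round(4),"w",s['width'],"gf",s['grip_force'],"F",np.round(s['force'],1))
E
python3 -c "from h import *;togo(612.7,-248.1,85)"
```

```text
time_s: 1.1
tool_pos: [411.6, -436.4, 241.3]
eef_rot: [-3.113, -0.421, 0.001]
force: [-0.2, 0.0, -1.3]
width: 87.6
grip_force: 0.0
t 1.1 pos [ 411.63100012 -436.43961763  241.29668535] go cm [ 24.39 -12.81  15.63] axis [-0.001  0.    -1.   ] rot to down [-0.0006  0.0004 -0.    ] w 87.62298684816783 gf 0.0 F [-0.2  0.  -1.3]
```

```bash
python3 -m inch '[{"offset":[3.5,-1.8,0],"delta_rot":[0,0,0],"hand":8.78},{"offset":[3.5,-1.8,0],"delta_rot":[0,0,0],"hand":8.78},{"offset":[3.5,-1.8,0],"delta_rot":[0,0,0],"hand":8.78},{"offset":[3.5,-1.8,0],"delta_rot":[0,0,0],"hand":8.78},{"offset":[3.5,-1.8,0],"delta_rot":[0,0,0],"hand":8.78},{"offset":[3.5,-1.8,0],"delta_rot":[0,0,0],"hand":8.78},{"offset":[3.0,-1.8,0],"delta_rot":[0,0,0],"hand":8.78},{"offset":[0,0,0],"delta_rot":[0,0,0],"hand":8.78}]' >/dev/null
python3 -c "from h import *;togo(612.7,-248.1,85)"
```

```text
t 2.1 pos [ 610.71020244 -248.50545074  240.9663699 ] go cm [ 0.19  0.05 15.6 ] axis [-0.     0.002 -1.   ] rot to down [-0.0021 -0.0006  0.    ] w 87.68823527838805 gf 0.0 F [-0.3  0.  -0.5]
```

```bash
python3 -m inch '[{"offset":[0.2,0.05,3],"delta_rot":[0,0,0],"hand":8.78},{"offset":[0,0,3],"delta_rot":[0,0,0],"hand":8.78},{"offset":[0,0,3],"delta_rot":[0,0,0],"hand":8.78},{"offset":[0,0,3],"delta_rot":[0,0,0],"hand":8.78},{"offset":[0,0,2],"delta_rot":[0,0,0],"hand":8.78},{"offset":[0,0,1],"delta_rot":[0,0,0],"hand":8.78},{"offset":[0,0,0.6],"delta_rot":[0,0,0],"hand":8.78},{"offset":[0,0,0],"delta_rot":[0,0,0],"hand":8.78}]' >/dev/null
python3 -c "from h import *;togo(612.7,-248.1,85)"
```

```text
t 3.1 pos [ 611.18275029 -252.45927684   85.99430801] go cm [ 0.26 -0.38  0.1 ] axis [ 0. -0. -1.] rot to down [ 0.0003 -0.0004 -0.    ] w 87.87446612095043 gf 0.0 F [-0.3  0.3 -0.2]
```

```bash
python3 -m inch '[{"offset":[0,0,0],"delta_rot":[0,0,0],"hand":5},{"offset":[0,0,0],"delta_rot":[0,0,0],"hand":4.5},{"offset":[0,0,0],"delta_rot":[0,0,0],"hand":4},{"offset":[0,0,0],"delta_rot":[0,0,0],"hand":3.5},{"offset":[0,0,0],"delta_rot":[0,0,0],"hand":3.5},{"offset":[0,0,0],"delta_rot":[0,0,0],"hand":3.5},{"offset":[0,0,0],"delta_rot":[0,0,0],"hand":3.5},{"offset":[0,0,0],"delta_rot":[0,0,0],"hand":3.5}]' >/dev/null
python3 -c "from h import *;togo(612.7,-248.1,85)"
```

```text
t 4.1 pos [ 611.12894028 -251.49004885   85.98051949] go cm [ 0.24 -0.28  0.1 ] axis [ 0.     0.001 -1.   ] rot to down [-0.0008 -0.0003  0.    ] w 55.309463470944046 gf 30.125538114225492 F [-2.2  3.8  5. ]
```

```bash
python3 -m inch '[{"offset":[0,0,-0.5],"delta_rot":[0,0,0],"hand":3.5},{"offset":[0,0,-1.5],"delta_rot":[0,0,0],"hand":3.5},{"offset":[0,0,-2],"delta_rot":[0,0,0],"hand":3.5},{"offset":[0,0,-2],"delta_rot":[0,0,0],"hand":3.5},{"offset":[0,0,-2],"delta_rot":[0,0,0],"hand":3.5},{"offset":[0,0,-2],"delta_rot":[0,0,0],"hand":3.5},{"offset":[0,0,-1],"delta_rot":[0,0,0],"hand":3.5},{"offset":[0,0,0],"delta_rot":[0,0,0],"hand":3.5}]' >/dev/null
python3 - <<'E'
from h import *
togo(505,-13,196)
S=arm.read_camera("scene");T=arm.read_camera("top");cv2.imwrite("pics/s1.png",S);cv2.imwrite("pics/t1.png",T)
cv2.imwrite("pics/lift.png",np.hstack([cv2.resize(S[150:290,120:260],(400,400)),cv2.resize(T[130:270,320:460],(400,400))]))
E
```

```text
t 5.1 pos [ 611.35910555 -252.44723159  196.55251134] go cm [ -3.9  -25.91   0.03] axis [ 0.001 -0.    -1.   ] rot to down [ 0.0008 -0.0012  0.    ] w 55.43479899153645 gf 29.76960761938244 F [-0.3 -0.8 -4.4]
```

View pics/lift.png

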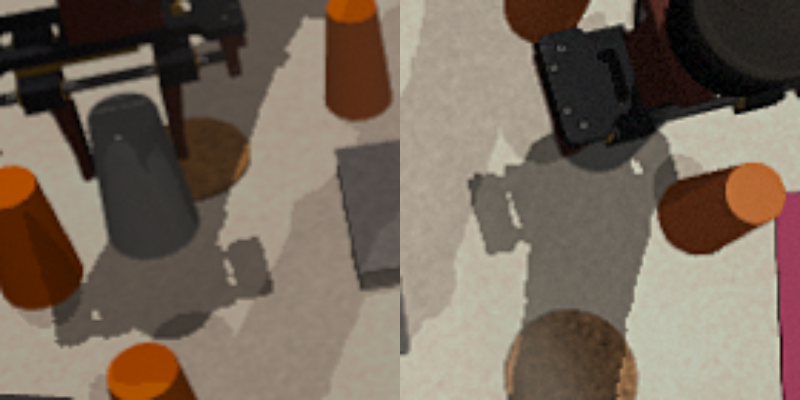

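The pot hangs upright between the fingers (composite about (145,175)), clear of the orange pots. Next I carry it over the register.

```bash
python3 -m inch '[{"offset":[-0.3,-2,0],"delta_rot":[0,0,0],"hand":3.5},{"offset":[-0.6,-4,0],"delta_rot":[0,0,0],"hand":3.5},{"offset":[-0.6,-4,0],"delta_rot":[0,0,0],"hand":3.5},{"offset":[-0.6,-4,0],"delta_rot":[0,0,0],"hand":3.5},{"offset":[-0.6,-4,0],"delta_rot":[0,0,0],"hand":3.5},{"offset":[-0.6,-4,0],"delta_rot":[0,0,0],"hand":3.5},{"offset":[-0.4,-2.5,0],"delta_rot":[0,0,0],"hand":3.5},{"offset":[-0.2,-1.4,0],"delta_rot":[0,0,0],"hand":3.5}]' >/dev/null
python3 -m inch '[{"offset":[0,0,0],"delta_rot":[0,0,0],"hand":3.5},{"offset":[0,0,0],"delta_rot":[0,0,0],"hand":3.5},{"offset":[0,0,0],"delta_rot":[0,0,0],"hand":3.5},{"offset":[0,0,0],"delta_rot":[0,0,0],"hand":3.5},{"offset":[0,0,0],"delta_rot":[0,0,0],"hand":3.5},{"offset":[0,0,0],"delta_rot":[0,0,0],"hand":3.5},{"offset":[0,0,0],"delta_rot":[0,0,0],"hand":3.5},{"offset":[0,0,0],"delta_rot":[0,0,0],"hand":3.5}]' >/dev/null
python3 - <<'E'
from h import *
togo(505,-13,111)
S=arm.read_camera("scene");T=arm.read_camera("top");cv2.imwrite("pics/s2.png",S);cv2.imwrite("pics/t2.png",T)
cv2.imwrite("pics/over.png",np.hstack([cv2.resize(S[100:280,200:380],(400,400)),cv2.resize(T[130:310,190:370],(400,400))]))
E
```

```text
t 7.2 pos [504.59029856 -12.98700929 195.66822399] go cm [0.04 0.01 8.47] axis [ 0.  0. -1.] rot to down [ 0. -0.  0.] w 55.14892393199894 gf 29.771167488070205 F [ 0.9 -0.3 -2.2]
```

View pics/over.png

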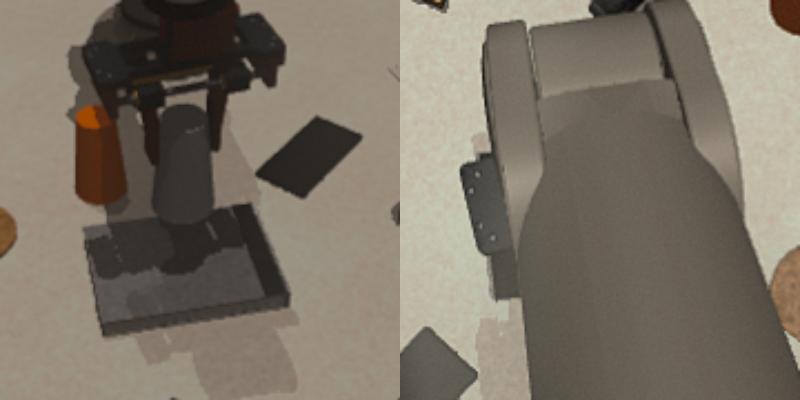

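The pot hangs mouth down over the register (composite (185,165)), with the cover clear beneath. I rap from 85 mm above the cover, moving about 0.3 m/s and aiming about 5 mm past it.

```bash
python3 -m inch '[{"offset":[0,0,1.5],"delta_rot":[0,0,0],"hand":3.5},{"offset":[0,0,3.6],"delta_rot":[0,0,0],"hand":3.5},{"offset":[0,0,3.9],"delta_rot":[0,0,0],"hand":3.5},{"offset":[0,0,-0.4],"delta_rot":[0,0,0],"hand":3.5},{"offset":[0,0,0],"delta_rot":[0,0,0],"hand":3.5},{"offset":[0,0,0],"delta_rot":[0,0,0],"hand":3.5},{"offset":[0,0,0],"delta_rot":[0,0,0],"hand":3.5},{"offset":[0,0,0],"delta_rot":[0,0,0],"hand":3.5}]'
python3 -c "from h import *;togo(505,-13,111)"
```

```text
time_s: 8.3
tool_pos: [504.7, -13.0, 110.0]
eef_rot: [3.113, 0.421, 0.001]
force: [-1.1, -0.1, -2.2]
width: 57.3
grip_force: 29.8
t 8.3 pos [504.71142385 -13.02962147 109.98761249] go cm [ 0.03  0.   -0.1 ] axis [ 0.001 -0.    -1.   ] rot to down [ 0.0002 -0.0006 -0.    ] w 57.28578299407806 gf 29.836063938923587 F [-1.1 -0.1 -2.2]
```

```bash
python3 -m inch '[{"offset":[0,0,-0.5],"delta_rot":[0,0,0],"hand":3.5},{"offset":[0,0,-1.5],"delta_rot":[0,0,0],"hand":3.5},{"offset":[0,0,-2],"delta_rot":[0,0,0],"hand":3.5},{"offset":[0,0,-2],"delta_rot":[0,0,0],"hand":3.5},{"offset":[0,0,-2],"delta_rot":[0,0,0],"hand":3.5},{"offset":[0,0,-1],"delta_rot":[0,0,0],"hand":3.5},{"offset":[0,0,0],"delta_rot":[0,0,0],"hand":3.5},{"offset":[0,0,0],"delta_rot":[0,0,0],"hand":3.5}]' >/dev/null
python3 - <<'E'
from h import *
togo(505,-13,111)
S=arm.read_camera("scene");cv2.imwrite("pics/s3.png",S)
B=cv2.imread("pics/s2.png")
cv2.imwrite("pics/rap1.png",np.hstack([cv2.resize(B[140:260,220:340],(400,400)),cv2.resize(S[140:260,220:340],(400,400))]))
E
```

```text
t 9.3 pos [504.13147341 -13.0317881  199.12460382] go cm [0.09 0.02 8.81] axis [-0.001 -0.    -1.   ] rot to down [-0.0002  0.001   0.    ] w 57.13906460924963 gf 29.833385869817803 F [ 0.4 -0.9 -1.7]
```

View pics/rap1.png

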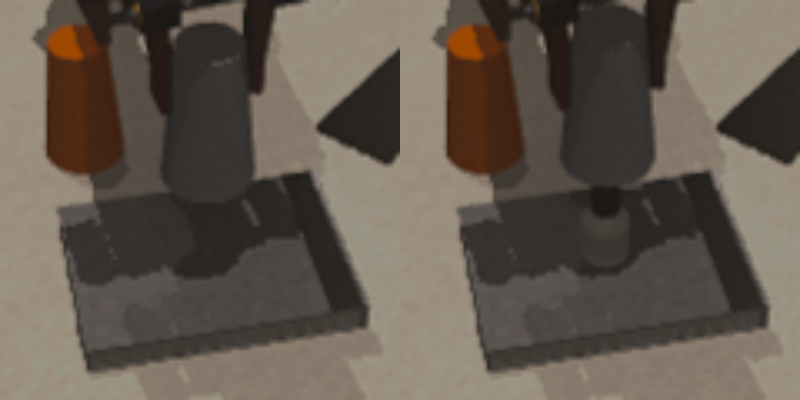

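The rap worked: the bottle stands upright on the register at composite (605,230), clear of the pot. The pot slid about 10 mm up in the grip, so its rim is now about 75 mm below the TCP. Next I carry it to the coaster.

```bash
python3 -m inch '[{"offset":[0,0,-2],"delta_rot":[0,0,0],"hand":3.5},{"offset":[0,0,-2],"delta_rot":[0,0,0],"hand":3.5},{"offset":[-2.4,3.6,0],"delta_rot":[0,0,0],"hand":3.5},{"offset":[-2.4,3.8,0],"delta_rot":[0,0,0],"hand":3.5},{"offset":[-2.4,3.8,0],"delta_rot":[0,0,0],"hand":3.5},{"offset":[-2.4,3.8,0],"delta_rot":[0,0,0],"hand":3.5},{"offset":[-2.4,3.8,0],"delta_rot":[0,0,0],"hand":3.5},{"offset":[-1.9,3.1,0],"delta_rot":[0,0,0],"hand":3.5}]' >/dev/null
python3 -m inch '[{"offset":[0,0,0],"delta_rot":[0,0,0],"hand":3.5},{"offset":[0,0,0],"delta_rot":[0,0,0],"hand":3.5},{"offset":[0,0,3],"delta_rot":[0,0,0],"hand":3.5},{"offset":[0,0,3],"delta_rot":[0,0,0],"hand":3.5},{"offset":[0,0,3],"delta_rot":[0,0,0],"hand":3.5},{"offset":[0,0,2],"delta_rot":[0,0,0],"hand":3.5},{"offset":[0,0,1],"delta_rot":[0,0,0],"hand":3.5},{"offset":[0,0,0],"delta_rot":[0,0,0],"hand":3.5}]' >/dev/null
python3 - <<'E'
from h import *
togo(428.7,-261,80)
S=arm.read_camera("scene");T=arm.read_camera("top");cv2.imwrite("pics/s4.png",S)
cv2.imwrite("pics/place.png",np.hstack([cv2.resize(S[120:240,130:250],(400,400)),cv2.resize(T[190:330,310:450],(400,400))]))
s=arm.get_state()['tool_pos']
for z in (70,75,80,85): print(z,proj("scene",[s[0]+2+34,s[1],s[2]-z]))
E
```

```text
t 11.35 pos [ 428.88387912 -260.10533825  119.3135649 ] go cm [-0.04  0.09  3.93] axis [-0.001  0.001 -1.   ] rot to down [-0.001   0.0006 -0.    ] w 57.06767598645143 gf 29.834959853579903 F [-0.1  0.2 -0.9]
70 [181.78559444 201.29565576]
75 [182.13435294 202.71672967]
80 [182.48046713 204.12727494]
85 [182.82396763 205.52741087]
```

View pics/place.png

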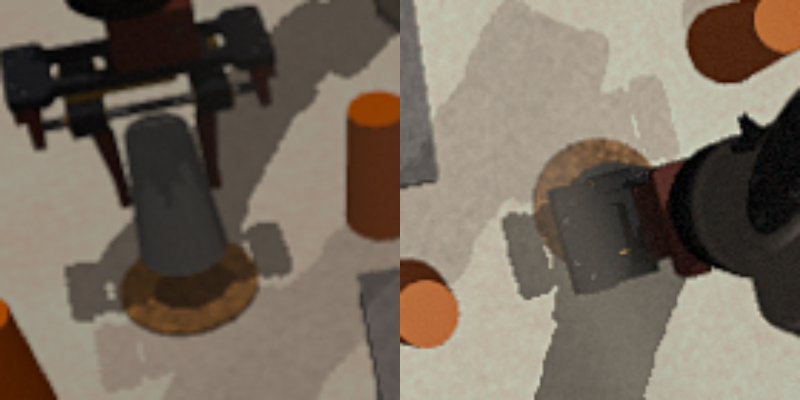

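The pot is upright over the coaster. Its rim's lowest edge is at scene about (184,202.5), which confirms the rim is about 75 mm below the TCP. About 39 mm of descent is left.

```bash
python3 -m inch '[{"offset":[0,0,1.2],"delta_rot":[0,0,0],"hand":3.5},{"offset":[0,0,1],"delta_rot":[0,0,0],"hand":3.5},{"offset":[0,0,0.7],"delta_rot":[0,0,0],"hand":3.5},{"offset":[0,0,0.4],"delta_rot":[0,0,0],"hand":3.5},{"offset":[0,0,0.2],"delta_rot":[0,0,0],"hand":3.5},{"offset":[0,0,0.1],"delta_rot":[0,0,0],"hand":3.5},{"offset":[0,0,0.1],"delta_rot":[0,0,0],"hand":3.5},{"offset":[0,0,0],"delta_rot":[0,0,0],"hand":3.5}]' >/dev/null
python3 -c "from h import *;togo(428.7,-261,80)"
```

```text
t 12.45 pos [ 428.80009089 -261.09678279   82.75920684] go cm [-0.01 -0.01  0.28] axis [ 0. -0. -1.] rot to down [ 0.0002 -0.0002 -0.    ] w 57.364128937647045 gf 29.83379563362746 F [ 0.4 -0.6 -2.3]
```

Not in contact yet (force -2.3 N, just the hanging load), so I creep down further.

```bash
python3 -m inch '[{"offset":[0,0,0.1],"delta_rot":[0,0,0],"hand":3.5},{"offset":[0,0,0.1],"delta_rot":[0,0,0],"hand":3.5},{"offset":[0,0,0.1],"delta_rot":[0,0,0],"hand":3.5},{"offset":[0,0,0.1],"delta_rot":[0,0,0],"hand":3.5},{"offset":[0,0,0],"delta_rot":[0,0,0],"hand":3.5},{"offset":[0,0,0],"delta_rot":[0,0,0],"hand":3.5},{"offset":[0,0,0],"delta_rot":[0,0,0],"hand":3.5},{"offset":[0,0,0],"delta_rot":[0,0,0],"hand":3.5}]' >/dev/null
python3 -c "from h import *;togo(428.7,-261,80)"
```

```text
t 13.45 pos [ 429.02989051 -261.00387437   80.00715462] go cm [-0.03 -0.01  0.  ] axis [ 0.001 -0.    -1.   ] rot to down [ 0.0004 -0.0004 -0.    ] w 57.30838889911087 gf 30.557464868276565 F [-3.8  3.  14.9]
```

Contact: 15 N upward at z = 80, as expected. I ease off 1 mm, then open the fingers.

```bash
python3 -m inch '[{"offset":[0,0,-0.1],"delta_rot":[0,0,0],"hand":3.5},{"offset":[0,0,0],"delta_rot":[0,0,0],"hand":6},{"offset":[0,0,0],"delta_rot":[0,0,0],"hand":6.5},{"offset":[0,0,0],"delta_rot":[0,0,0],"hand":7.5},{"offset":[0,0,0],"delta_rot":[0,0,0],"hand":8.78},{"offset":[0,0,0],"delta_rot":[0,0,0],"hand":8.78},{"offset":[0,0,0],"delta_rot":[0,0,0],"hand":8.78},{"offset":[0,0,0],"delta_rot":[0,0,0],"hand":8.78}]' >/dev/null
python3 -c "from h import *;togo(428.7,-261,80)"
```

```text
t 14.45 pos [ 428.73605945 -261.03692398   79.6639569 ] go cm [-0.   -0.   -0.03] axis [ 0. -0. -1.] rot to down [0. 0. 0.] w 87.66475374390177 gf 0.0 F [0.1 0.7 0.5]
```

```bash
python3 -m inch '[{"offset":[0,0,-0.5],"delta_rot":[0,0,0],"hand":8.78},{"offset":[0,0,-2],"delta_rot":[0,0,0],"hand":8.78},{"offset":[0,0,-3],"delta_rot":[0,0,0],"hand":8.78},{"offset":[0,0,-3],"delta_rot":[0,0,0],"hand":8.78},{"offset":[0,0,-3],"delta_rot":[0,0,0],"hand":8.78},{"offset":[0,0,-2],"delta_rot":[0,0,0],"hand":8.78},{"offset":[0,0,-1],"delta_rot":[0,0,0],"hand":8.78},{"offset":[0,0,0],"delta_rot":[0,0,0],"hand":8.78}]' >/dev/null
python3 - <<'E'
from h import *
togo(428.7,-261,80)
S=arm.read_camera("scene")
cv2.imwrite("pics/end.png",cv2.resize(S[110:270,130:350],(770,560)))
E
```

```text
t 15.45 pos [ 428.89448288 -261.12951861  225.03838561] go cm [-0.03 -0.03 14.5 ] axis [ 0.001 -0.    -1.   ] rot to down [ 0.0007 -0.0007  0.    ] w 87.6428698192469 gf 0.0 F [ 0.5 -0.1  0.3]
```

View pics/end.png

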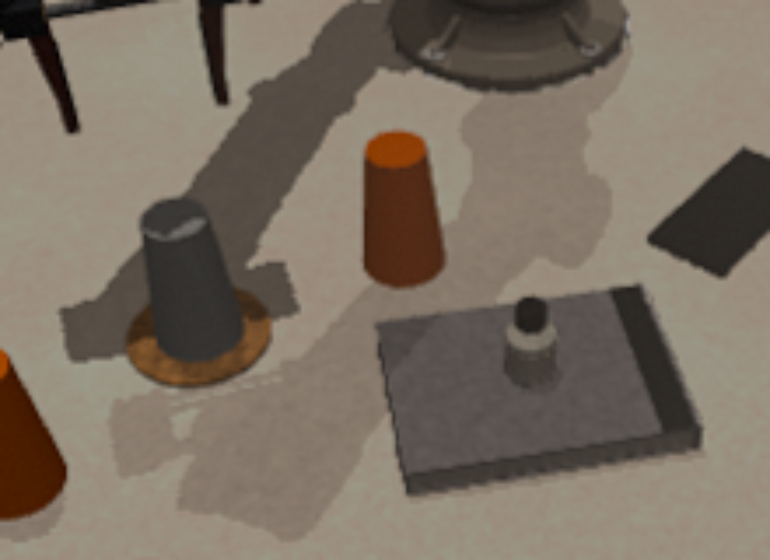

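The pot stands on the coaster (crop (190,285)), the bottle is upright on the register (530,340), and the gripper is clear above. I check the pot's centre, then hand in.

```bash
python3 - <<'E'
from h import *
c=plane("scene",(180,172.3),117);print(c)
if np.hypot(c[0]-431,c[1]+260.5)<15: print(arm.job_done())
E
```

```text
[ 432.00731619 -257.33282016  117.        ]
the job is handed in; nothing more can be done
None
```

The job is handed in at about 15.5 s: the bottle stands upright on the register, and the empty pot stands mouth down on the coaster, about 3 mm off centre by the last picture.

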